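Crank the paint carousel round to the blue pot

ROBOT

A 6-joint arm with a two-finger parallel gripper is mounted at the origin on a cart in front of the work surface, level with it; the furniture and walls round the work are solid. World frame = base frame: x ahead of the robot, y to its left, z up, the work surface at z = 0. Lengths are in mm, angles in degrees, forces in N, time in s.
With the tool pointing down it reaches from about 300 to 850 mm from the base axis. Payload 4.2 kg.
Tool frame: the origin (TCP) lies on the centre line of the jaws, within the pads' length; the fingertips stand 11 mm ahead of it and the grasp point (between the pads) lies 8 mm behind it; z points along the fingers, y is the line along which they close (so a half turn about z gives the same grasp; the last joint's range is limited). The gripper opens to 91 mm and grips with 3 to 60 N. Pads are 32 mm wide; open, the fingers measure 118 mm over their backs; the gripper's body (76 mm by 178 mm) begins 60 mm behind the grasp point.
Start: joints at [-74.943, 18.312, 89.639, -0, 72.044, -1.146], TCP at [160.454, -552.174, 224.976] pointing down, gripper open.
Joint ranges: [-177.97, 177.97], [-48.28, 115.42], [12.27, 149.76], [-77.06, 257.06], [2.81, 150.46], [-146.56, 146.56]. Speed limits (degrees/s): [147.25, 147.25, 180, 180, 180, 180].

INTERFACE

Orientations are given as [roll, pitch, yaw] about the fixed x, y, z axes, in that order (R = Rz(yaw) Ry(pitch) Rx(roll)).
In Python, from workcell import env, grab_frame, camera_model, models gives the robot as it stands.
- The arm moves only by the shell command python3 -m crank 'ROWS' [FORCE]. ROWS is text: rows parted by semicolons, each of 7 numbers parted by spaces: the closure, from -1 (fully open) to 1 (shut), so that 0 is half open, then the shift along the tool's x, y, z in mm, then the turn, a rotation vector about the tool's x, y, z in degrees. A call has 1 to 10 rows; each row shifts and turns the commanded pose from where the row before left it, along the tool's axes as they then stand; what a row does not reach is not made up. A row lasts 1/8 s, in which the tool goes at most 62.5 mm and 10.7 degrees, less where a joint would pass 70% of its speed; a pose out of reach is approached as far as the arm can. A call is refused whole if a number of a shift passes 62.5 or a number of a turn 10.7, either way. A call with a gripper value outside its range is refused whole. The fingers move at their own pace and stop on an object; FORCE is the grip in N (left out, the last holds). Time passes only in rows, so rows that do not move let the fingers close. It gives the time, the measured TCP pose, the force, the opening and the grip force at its end, in the units of the state.
- env.state(): the state, without advancing time (a new reading comes with each control period).
- grab_frame(name): name is "side" or "top" or "wrist"; returns the picture (420x560x3 uint8, blue, green, red); there is no depth.
- camera_model(name): a dict with "K" (3x3 intrinsics, pixels), "R" (3x3) and "t" (3): a world point X has camera coordinates R X + t; the wrist camera has in their place "mount" (4x4, takes a point from camera to tool coordinates, whose origin is the TCP and whose axes are the flange's). Camera axes: x right, y down, z forward; pixel columns grow to the right and rows downward; lengths in mm; the calibration is good to about 2 mm. A picture is of the moment at which its call begins: read the wrist's pose just before it. camera_model takes no time and is no camera call.
- env.job_done(): hands the job in; it is judged then, once.
Trained networks look in the newest picture that a camera, given by its name, has taken for a name from the list of things; names that differ only in an ending like _2 or _b are one class to them, and where a whole thing is asked for, a point or a joint stands for the part that bears it (a point fixed in the world has none). Each returns a list of dicts, best first, with "p" (0 to 1); they miss things now and then, are a little off and sometimes report something else, mostly with a low value. They report only what shows in the picture. A call takes as long as a camera call. They do not tell look-alikes from the thing itself.
- models.search_frame(name, camera): "point" ([x, y, z] in mm, in world coordinates, good to about 4 mm: the middle of the surface that is visible of it).
The state is a dict: "time_s": time; "qpos": joint angles; "qvel": joint speeds; "effort": joint torques, N m; "ee_pos": TCP position; "ee_rot": TCP orientation; "force": force on the tool from outside, world axes, zero at the start; "torque": the same for the moment, N m; "gripper_width": finger opening in mm; "gripper_force": force on a finger pad.
Only numpy, scipy, OpenCV 4.12 (cv2) and the standard library are available. Lean on these libraries where they do the work, as an engineer would, in place of code of your own. Each camera call takes 0.05 s, during which the arm holds its last target. There are 200 camera calls.

TASK

Grip the red handle of the paint carousel's crank and turn the crank by whole turns, one turn for each quarter of the plate, until the blue paint pot stands at the brass pointer. Finish with the handle back over its brass mark on the base and let go; do not touch the plate or the paint pots, and keep all three standing in their cups.

Things in the scene. Friction and masses are not known exactly. Their poses are not given: they have to be found in the camera images.
- carousel: Wooden base 170 x 350 mm, fixed, top 20 mm above the table. Origin on the table under its middle; x from the front edge (brass pointer) to the back, y from crank to plate, z up. Aluminium crank disc, 106 mm across, top at z = 51 mm, turns about the vertical line x = 0, y = -95 mm, either way, 3 turns or more, about 1 N at the handle, stays where left. Handle's brass mark: stud at x = -73, y = -95 mm.
- plate: Round white plate 148 mm across, turning about the vertical through its origin, at x = 0, y = +75 mm of the base; top 34 mm above the table. Four cups 48 mm from its centre, at quarter turns. Geared: one full crank turn turns it a quarter turn in the SAME sense seen from above. The brass pointer (42 mm high, x = -80, y = +75 mm of the base) has a cup before it, centre x = -48, y = +75 mm: empty at the start.
- crank_handle: Red upright round handle, 20 mm in diameter (22 mm near the top), 68 mm tall, on the crank disc 40 mm from the crank's axis; spins freely on its pin, so a gripper can carry it round the circle without turning. Origin on its centre line 95 mm above the table, 30 mm below its top: grip here from above. Starts over its mark, at x = -40, y = -95 mm of the base. Its own x, y axes spin and mean nothing.
- blue_pot: The paint pot with blue lid and blue body; flip-top paint pot, 31 mm across and 40 mm tall, standing loose in a cup of the plate (a 6 mm high rim keeps it there); origin at the centre of its underside. It starts in any of the three cups that are not at the pointer.
- orange_pot: The pot with orange-yellow lid and body, a bystander; flip-top paint pot, 31 mm across and 40 mm tall, standing loose in a cup of the plate (a 6 mm high rim keeps it there); origin at the centre of its underside.
- crimson_pot: The pot with crimson lid and body, a bystander; flip-top paint pot, 31 mm across and 40 mm tall, standing loose in a cup of the plate (a 6 mm high rim keeps it there); origin at the centre of its underside.
Things that resemble listed ones, but are neither listed nor needed, are in the scene too. Leave any green look-alike of the blue_pot alone.

How it is judged (in metres and radians):
On the way:
1. the fingers carry the crank handle round the far side of its circle (x of crank_handle in the frame of carousel above 0.025 m and contact force between the fingers and crank_handle above 0.2 N), for 0.02 s.
At the end, for the whole second after the job is handed in: The blue pot stands at the brass pointer (within 15 mm in x and y of the pointer cup's place), the crank handle is back over its mark (within 20 mm in x and y of its first place), and all three pots stand upright (within 0.2 rad), at rest in their cups (undersides 28 to 40 mm high) (x of blue_pot in the frame of carousel between -0.063 and -0.033 m and y of blue_pot in the frame of carousel between 0.06 and 0.09 m and x of crank_handle in the frame of carousel between -0.06 and -0.02 m and y of crank_handle in the frame of carousel between -0.115 and -0.075 m and angle between each of blue_pot, orange_pot, crimson_pot's own z axis and vertical below 0.2 rad and height (world z) of blue_pot between 0.028 and 0.04 m and height (world z) of orange_pot between 0.028 and 0.04 m and height (world z) of crimson_pot between 0.028 and 0.04 m and linear speed of each of blue_pot, orange_pot, crimson_pot below 0.02 m/s); the robot touches nothing.
It fails at once if the robot touches a paint pot or the plate (more than 1.5 N) (contact force between any of the fingers, the arm and blue_pot above 1.5 N or contact force between any of the fingers, the arm and orange_pot above 1.5 N or contact force between any of the fingers, the arm and crimson_pot above 1.5 N or contact force between any of the fingers, the arm and plate above 1.5 N).
It fails at once if a pot is tipped or lifted out of its cup (angle between any of blue_pot, orange_pot, crimson_pot's own z axis and vertical above 0.4 rad or height (world z) of any of blue_pot, orange_pot, crimson_pot above 0.055 m).
It also fails if it takes over 58 s, if anything falls off the work surface, if the arm or the gripper's body presses on something with over 40 N, if the wrist force passes 120 N, or if a joint passes its speed limit or range.

## Working session

There is one attempt and no reset: what is moved stays moved. The work goes in short steps, Python scripts to look and compute and a shell command to move; the robot and the scene stay as the last step left them, time stands still between calls to the robot, and variables do not carry over. Pictures are saved under pics/ and viewed, at most 10 in all, crops included, and the job is handed in when it is done.

```bash
mkdir -p pics; cat > h.py <<'E'
from workcell import env, grab_frame, camera_model, models
import numpy as np, cv2
def pix(n,X):
    c=camera_model(n);p=np.array(c["K"])@(np.array(c["R"])@np.array(X,float)+np.array(c["t"]).ravel());return p[:2]/p[2]
def ray(n,uv):
    c=camera_model(n);R=np.array(c["R"]);t=np.array(c["t"]).ravel()
    d=R.T@np.linalg.solve(np.array(c["K"]),[*uv,1.]);return -R.T@t,d/np.linalg.norm(d)
def atz(n,uv,z):
    o,d=ray(n,uv);return o+d*(z-o[2])/d[2]
def tri(a,ua,b,ub):
    o1,d1=ray(a,ua);o2,d2=ray(b,ub)
    s=np.linalg.lstsq(np.c_[d1,-d2],o2-o1,rcond=None)[0]
    p,q=o1+d1*s[0],o2+d2*s[1];return (p+q)/2,np.linalg.norm(p-q)
E
python3 - <<'E'
from h import *
a=grab_frame("top");b=grab_frame("side")
cv2.imwrite("pics/top.png",a);cv2.imwrite("pics/side.png",b)
for n in ["carousel","plate","crank_handle","blue_pot","orange_pot","crimson_pot"]:
    for c in ["top","side"]:
        print(n,c,[(np.round(r["point"]).tolist(),round(r["p"],2)) for r in models.search_frame(n,c)[:3]])
s=env.state();print(s["time_s"],s["ee_pos"],s["ee_rot"],s["gripper_width"])
E
```

```text
carousel top [([528.0, 73.0, 20.0], 0.95)]
carousel side [([526.0, 139.0, 16.0], 0.6), ([600.0, 148.0, 60.0], 0.33)]
plate top [([553.0, 156.0, 35.0], 0.66)]
plate side [([540.0, 166.0, 34.0], 0.97), ([458.0, 12.0, 95.0], 0.38)]
crank_handle top [([463.0, 8.0, 124.0], 0.53)]
crank_handle side [([459.0, 18.0, 95.0], 0.72)]
blue_pot top [([604.0, 130.0, 70.0], 0.72), ([722.0, -95.0, 43.0], 0.53)]
blue_pot side [([604.0, 146.0, 61.0], 0.64)]
orange_pot top [([574.0, 194.0, 76.0], 0.61)]
orange_pot side [([573.0, 206.0, 60.0], 0.64)]
crimson_pot top []
crimson_pot side [([540.0, 118.0, 61.0], 0.62)]
0.7 [ 160.45059796 -552.17457833  225.00569074] [ 1.79991207e+02 -1.29085057e-04  1.62041688e+01] 91.53415470597592
```

View pics/top.png

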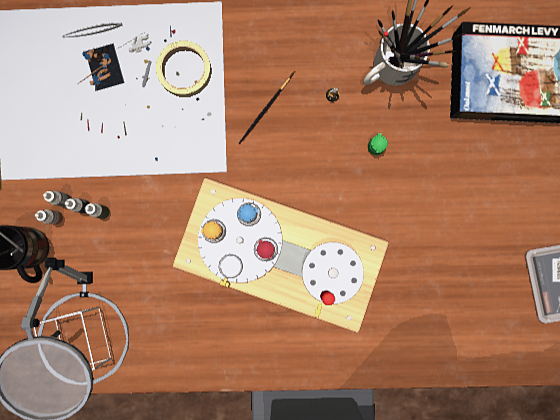

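View pics/side.png

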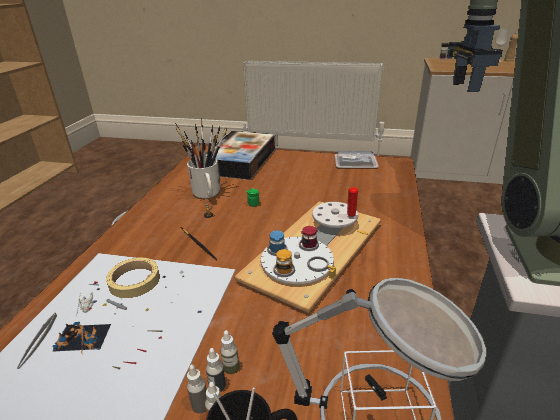

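The top view shows the carousel with its plate centre near (239,240), blue pot (247,212), orange (212,230), crimson (265,249), empty cup (231,266) by the pointer (225,284), crank centre (333,272) and red handle (328,298). In the side view the handle top is at (352,190).
Candidates for blue_pot: (247,212), a blue pot in a cup, and (378,144), a green pot on the table. The first fits, being blue and standing on the plate opposite the pointer. I'll confirm it in a crop.

```bash
python3 - <<'E'
from h import *
a=cv2.imread("pics/top.png");b=cv2.imread("pics/side.png")
cv2.imwrite("pics/crop.png",cv2.resize(a[170:340,170:400],None,fx=3.4,fy=3.4,interpolation=cv2.INTER_CUBIC))
def red(im,box):
    x0,y0,x1,y1=box;h=cv2.cvtColor(im[y0:y1,x0:x1],cv2.COLOR_BGR2HSV)
    m=((h[...,0]<6)|(h[...,0]>174))&(h[...,1]>190)&(h[...,2]>90)
    ys,xs=np.nonzero(m);return xs+x0,ys+y0
x,y=red(a,(310,280,345,315));print("top red",x.min(),x.max(),y.min(),y.max(),x.mean(),y.mean())
xs,ys=red(b,(335,175,370,225));print("side red",xs.min(),xs.max(),ys.min(),ys.max())
k=ys<=ys.min()+3;ut=(xs[k].mean(),ys.min()+2.)
print("handle top tri",tri("top",(x.mean(),y.mean()),"side",ut))
for z in(95,125):print(z,atz("top",(x.mean(),y.mean()),z), atz("side",ut,z))
C=atz("top",(333,272),51);P=atz("top",(239.5,240),34);print("crank",C,"plate",P,np.linalg.norm((C-P)[:2]))
print("cranktri",tri("top",(333,272),"side",(335,212)),"platetri",tri("top",(239.5,240),"side",(297,259)))
yd=(P-C)[:2];yd/=np.linalg.norm(yd);xd=np.array([yd[1],-yd[0]])
print("base yaw",np.degrees(np.arctan2(xd[1],xd[0])),"handle exp",C[:2]-40*xd,"mark",C[:2]-73*xd)
E
```

```text
top red 322 333 292 304 327.3333333333333 297.93055555555554
side red 348 357 187 215
handle top tri (array([460.65353051,   8.67335487, 123.07418513]), np.float64(0.7397358357077902))
95 [458.56384724   6.49949838  95.        ] [461.68234732 -44.9868522   95.        ]
125 [461.19252199   8.85480469 125.        ] [460.19234985  12.25483427 125.        ]
crank [498.44933757  -7.72664643  51.        ] plate [556.564657   152.41399646  34.        ] 170.3596661735544
cranktri (array([497.57762382,  -7.80895743,  51.12413082]), np.float64(1.761304888219688)) platetri (array([556.49825665, 152.75639723,  29.38072836]), np.float64(0.33077715035007627))
base yaw -19.94592310630301 handle exp [460.84873726   5.9186772 ] mark [429.82824201  17.17606918]
```

View pics/crop.png

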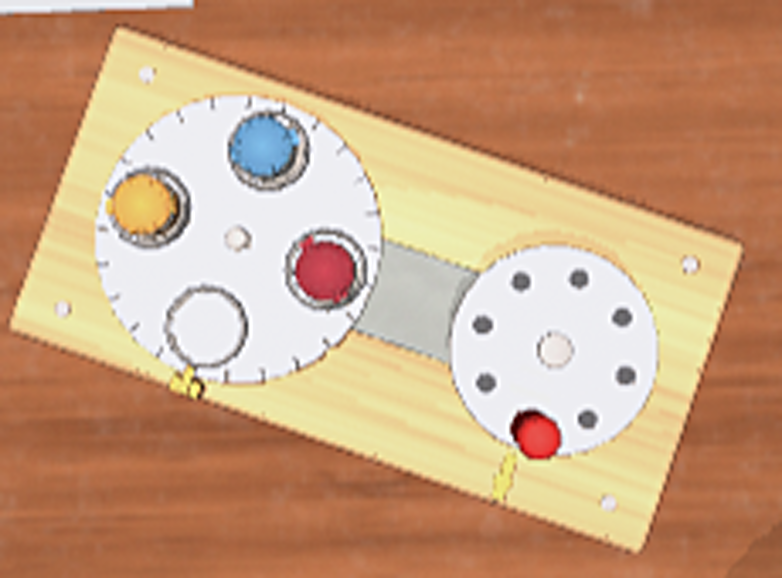

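The crop shows the blue pot at (265,145), directly opposite the empty pointer cup at (205,327), so it needs two whole turns. I'll turn the tool to line up with the base (yaw -20°) and approach above the handle.

```bash
python3 -m crank '-1 0 0 0 0 0 9.05;-1 0 0 0 0 0 9.05;-1 0 0 0 0 0 9.05;-1 0 0 0 0 0 9.05;-1 6.5 -45 0 0 0 0;-1 6.5 -45 0 0 0 0;-1 6.5 -45 0 0 0 0;-1 6.5 -45 0 0 0 0;-1 6.5 -45 0 0 0 0;-1 6.5 -45 0 0 0 0' 25
python3 -m crank '-1 6.5 -45 0 0 0 0;-1 6.5 -45 0 0 0 0;-1 6.5 -45 0 0 0 0;-1 6.5 -45 0 0 0 0;-1 6.5 -45 0 0 0 0;-1 6.5 -45 0 0 0 0;-1 6.5 -45 0 0 0 0;-1 6.3 -43.2 0 0 0 0;-1 0 0 0 0 0 0;-1 0 0 0 0 0 0'
python3 - <<'E'
from h import *
s=env.state();im=grab_frame("wrist");cv2.imwrite("pics/w.png",im)
p=np.array(s["ee_pos"]);from scipy.spatial.transform import Rotation as Ro
R=Ro.from_euler("xyz",s["ee_rot"],degrees=True).as_matrix()
c=camera_model("wrist");M=np.array(c["mount"]);K=np.array(c["K"])
h=cv2.cvtColor(im,cv2.COLOR_BGR2HSV);m=(((h[...,0]<6)|(h[...,0]>174))&(h[...,1]>190)&(h[...,2]>90)).astype(np.uint8)
n,l,st,ce=cv2.connectedComponentsWithStats(m);print(s["time_s"],p,s["ee_rot"])
for i in range(1,n):
    if st[i,4]>150:
        d=R@M[:3,:3]@np.linalg.solve(K,[*ce[i],1]);o=p+R@M[:3,3]
        print(st[i],ce[i],"at z125",o+d*(125-o[2])/d[2],"at z95",o+d*(95-o[2])/d[2])
E
```

```text
time_s: 1.95
ee_pos: [290.0, -310.5, 225.2]
ee_rot: [180.0, -0.0, -20.0]
force: [0.6, 0.2, 0.3]
gripper_width: 91.0
gripper_force: 0.0
time_s: 3.2
ee_pos: [460.1, 6.8, 224.8]
ee_rot: [180.0, 0.0, -20.0]
force: [-0.2, 0.1, -0.2]
gripper_width: 91.3
gripper_force: 0.0
3.2 [460.12926379   6.75504596 224.80368243] [ 1.79950587e+02  2.79813683e-02 -1.99721669e+01]
[267 193  25  27 515] [278.79417476 205.58446602] at z125 [462.43676711   5.35037805 125.        ] at z95 [453.53735619   8.53733374  95.        ]
```

View pics/w.png

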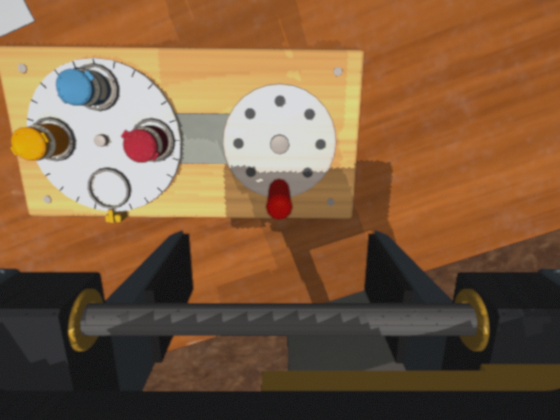

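The wrist view shows the handle (279,205) centred between the fingers and the tool lined up with the base. Its estimate agrees to about 2 mm, so I'll descend and grip.

```bash
python3 -m crank '-1 0.7 0 35 0 0 0;-1 0 0 35 0 0 0;-1 0 0 35 0 0 0;-1 0 0 33 0 0 0;0.3 0 0 0 0 0 0;0.8 0 0 0 0 0 0;1 0 0 0 0 0 0;1 0 0 0 0 0 0;1 0 0 0 0 0 0;1 0 0 0 0 0 0' 25
python3 - <<'E'
import numpy as np
a=np.radians(np.arange(0,361,12));x=-40*np.cos(a);y=40*np.sin(a)
print(np.round(np.c_[np.diff(x),np.diff(y)],1).tolist())
E
```

```text
time_s: 4.5
ee_pos: [461.3, 6.9, 87.1]
ee_rot: [-180.0, -0.0, -20.0]
force: [-1.1, -0.1, 0.1]
gripper_width: 34.3
gripper_force: 0.0
[[0.9, 8.3], [2.6, 8.0], [4.2, 7.2], [5.6, 6.2], [6.8, 4.9], [7.6, 3.4], [8.2, 1.7], [8.4, 0.0], [8.2, -1.7], [7.6, -3.4], [6.8, -4.9], [5.6, -6.2], [4.2, -7.2], [2.6, -8.0], [0.9, -8.3], [-0.9, -8.3], [-2.6, -8.0], [-4.2, -7.2], [-5.6, -6.2], [-6.8, -4.9], [-7.6, -3.4], [-8.2, -1.7], [-8.4, 0.0], [-8.2, 1.7], [-7.6, 3.4], [-6.8, 4.9], [-5.6, 6.2], [-4.2, 7.2], [-2.6, 8.0], [-0.9, 8.3]]
```

```bash
python3 -m crank '1 0 0 0 0 0 0;1 0 0 0 0 0 0;1 0 0 0 0 0 0;1 0 0 0 0 0 0;1 0 0 0 0 0 0' 25
```

```text
time_s: 5.12
ee_pos: [461.2, 6.9, 86.9]
ee_rot: [180.0, 0.0, -20.0]
force: [0.2, -0.2, 1.5]
gripper_width: 19.4
gripper_force: 25.0
```

Gripped. First third of turn one:

```bash
python3 -m crank '1 0.9 8.3 0 0 0 0;1 2.6 8 0 0 0 0;1 4.2 7.2 0 0 0 0;1 5.6 6.2 0 0 0 0;1 6.8 4.9 0 0 0 0;1 7.6 3.4 0 0 0 0;1 8.2 1.7 0 0 0 0;1 8.4 0 0 0 0 0;1 8.2 -1.7 0 0 0 0;1 7.6 -3.4 0 0 0 0' 25
```

```text
time_s: 6.38
ee_pos: [507.3, -46.8, 86.9]
ee_rot: [180.0, -0.1, -20.0]
force: [-0.2, -3.5, 0.7]
gripper_width: 19.5
gripper_force: 25.0
```

```bash
python3 -m crank '1 6.8 -4.9 0 0 0 0;1 5.6 -6.2 0 0 0 0;1 4.2 -7.2 0 0 0 0;1 2.6 -8 0 0 0 0;1 0.9 -8.3 0 0 0 0;1 -0.9 -8.3 0 0 0 0;1 -2.6 -8 0 0 0 0;1 -4.2 -7.2 0 0 0 0;1 -5.6 -6.2 0 0 0 0;1 -6.8 -4.9 0 0 0 0' 25
python3 -m crank '1 -7.6 -3.4 0 0 0 0;1 -8.2 -1.7 0 0 0 0;1 -8.4 0 0 0 0 0;1 -8.2 1.7 0 0 0 0;1 -7.6 3.4 0 0 0 0;1 -6.8 4.9 0 0 0 0;1 -5.6 6.2 0 0 0 0;1 -4.2 7.2 0 0 0 0;1 -2.6 8 0 0 0 0;1 -0.9 8.3 0 0 0 0' 25
python3 -c "
from h import *
cv2.imwrite('pics/t1.png',grab_frame('side'))"
```

```text
time_s: 7.62
ee_pos: [528.4, 18.8, 86.8]
ee_rot: [179.9, 0.1, -20.0]
force: [-4.3, -3.8, 3.6]
gripper_width: 19.5
gripper_force: 25.0
time_s: 8.88
ee_pos: [461.2, 6.8, 87.0]
ee_rot: [-180.0, -0.0, -20.0]
force: [3.5, -0.8, -3.7]
gripper_width: 19.3
gripper_force: 25.0
```

View pics/t1.png

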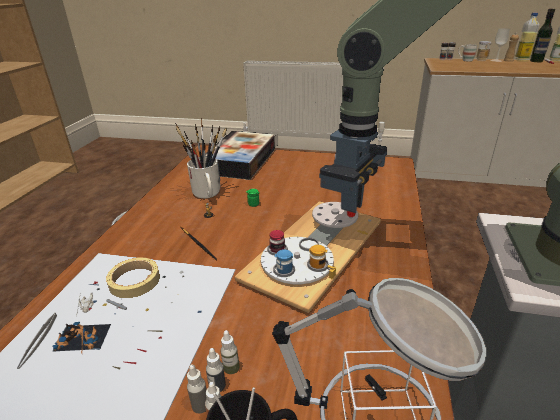

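After one turn the plate has moved a quarter: orange (318,256) is now at the pointer and blue (285,262) is one cup behind it. One more turn the same way will bring blue to the pointer.

```bash
python3 -m crank '1 0.9 8.3 0 0 0 0;1 2.6 8 0 0 0 0;1 4.2 7.2 0 0 0 0;1 5.6 6.2 0 0 0 0;1 6.8 4.9 0 0 0 0;1 7.6 3.4 0 0 0 0;1 8.2 1.7 0 0 0 0;1 8.4 0 0 0 0 0;1 8.2 -1.7 0 0 0 0;1 7.6 -3.4 0 0 0 0' 25
python3 -m crank '1 6.8 -4.9 0 0 0 0;1 5.6 -6.2 0 0 0 0;1 4.2 -7.2 0 0 0 0;1 2.6 -8 0 0 0 0;1 0.9 -8.3 0 0 0 0;1 -0.9 -8.3 0 0 0 0;1 -2.6 -8 0 0 0 0;1 -4.2 -7.2 0 0 0 0;1 -5.6 -6.2 0 0 0 0;1 -6.8 -4.9 0 0 0 0' 25
python3 -m crank '1 -7.6 -3.4 0 0 0 0;1 -8.2 -1.7 0 0 0 0;1 -8.4 0 0 0 0 0;1 -8.2 1.7 0 0 0 0;1 -7.6 3.4 0 0 0 0;1 -6.8 4.9 0 0 0 0;1 -5.6 6.2 0 0 0 0;1 -4.2 7.2 0 0 0 0;1 -2.6 8 0 0 0 0;1 -0.9 8.3 0 0 0 0' 25
python3 -m crank '1 0 0 0 0 0 0;1 0 0 0 0 0 0;-1 0 0 0 0 0 0;-1 0 0 0 0 0 0;-1 0 0 0 0 0 0;-1 0 0 0 0 0 0;-1 0 0 0 0 0 0;-1 0 0 0 0 0 0'
```

```text
time_s: 10.18
ee_pos: [507.2, -46.8, 86.9]
ee_rot: [180.0, -0.1, -20.0]
force: [0.6, -3.5, -0.7]
gripper_width: 19.4
gripper_force: 25.0
time_s: 11.42
ee_pos: [528.4, 18.8, 86.8]
ee_rot: [179.9, 0.1, -20.0]
force: [-4.5, -5.5, 2.9]
gripper_width: 19.6
gripper_force: 25.0
time_s: 12.68
ee_pos: [461.1, 6.8, 87.0]
ee_rot: [-180.0, -0.0, -20.0]
force: [3.5, -0.3, -4.6]
gripper_width: 19.7
gripper_force: 25.0
time_s: 13.68
ee_pos: [461.2, 6.9, 86.9]
ee_rot: [180.0, 0.0, -20.0]
force: [-0.0, 0.2, 0.3]
gripper_width: 76.6
gripper_force: 0.0
```

```bash
python3 -m crank '-1 0 0 0 0 0 0;-1 0 0 -30 0 0 0;-1 0 0 -40 0 0 0;-1 0 0 -40 0 0 0;-1 0 40 -20 0 0 0;-1 0 50 0 0 0 0;-1 0 50 0 0 0 0;-1 0 50 0 0 0 0;-1 0 0 0 0 0 0;-1 0 0 0 0 0 0'
python3 -c "
from h import *
a=grab_frame('top');b=grab_frame('side')
cv2.imwrite('pics/end.png',np.hstack([cv2.resize(a[170:340,170:400],None,fx=1.7,fy=1.7),cv2.resize(b[160:330,210:440],None,fx=1.7,fy=1.7)]))"
```

```text
time_s: 14.92
ee_pos: [396.3, -171.4, 216.9]
ee_rot: [-180.0, 0.0, -20.0]
force: [-1.0, -0.3, 0.4]
gripper_width: 91.2
gripper_force: 0.0
```

View pics/end.png

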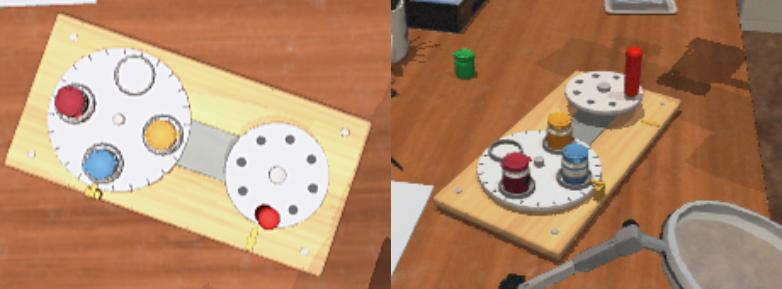

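The blue pot stands at the pointer (101,164 in the left half), the handle is over its mark (267,216), and all three pots are upright.

```bash
python3 -c "
from h import *
print(env.job_done())"
```

```text
the job is handed in; nothing more can be done
None
```

I turned the crank two whole turns and handed the job in: the last pictures show the blue pot at the brass pointer, the handle released over its mark and all three pots upright, but no verdict came back.

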